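# Open the husk bin with its pedal and let it close softly

### The arm

A 6-joint arm with a two-finger parallel gripper is mounted at the origin on the work surface. World frame = base frame: x ahead of the robot, y to its left, z up, the work surface at z = 0. Lengths are in mm, angles in degrees, forces in N, time in s.
With the tool pointing down it reaches from about 350 to 850 mm from the base axis. Payload 8.1 kg.
Tool frame: the origin (TCP) lies at the very end of the fingers, on their centre line; the grasp point (between the pads) lies 19 mm behind it; z points along the fingers, y is the direction in which the jaws open and shut (so a half turn about z gives the same grasp; the last joint's range is limited). The gripper opens to 85 mm and grips with 20 to 120 N. Pads are 22 mm wide; open, the fingers measure 114 mm over their backs; the gripper's body (76 mm by 85 mm) begins 54 mm behind the grasp point. The pads swing forward as they close: fully open they stand 13 mm farther back than shut.
Start: joints at [-79.951, 7.471, 85.268, -0, 87.261, -4.893], TCP at [154.732, -579.71, 231.292] pointing down, gripper open.
Joint ranges: [-169.43, 169.43], [-51.17, 129.36], [1.28, 143.12], [-76.62, 256.62], [0, 156.53], [-152.29, 152.29]. Speed limits (degrees/s): [136.94, 136.94, 159.86, 180, 180, 180].

### API

Orientations are given as [roll, pitch, yaw] about the fixed x, y, z axes, in that order (R = Rz(yaw) Ry(pitch) Rx(roll)).
In Python, from bench import readout, eyes, workorder, cut_out, tip_of gives the robot as it stands.
- The arm moves only by the shell command python3 -m inch 'ROWS' [OPENING] [FORCE]. ROWS is JSON, one flat list of numbers, 4 for each row, row after row: the shift along the tool's x, y, z in m, then the turn about the tool's z in degrees. In form: [tx, ty, tz, yaw, tx, ty, tz, yaw, ...]. A call has exactly 10 rows; each row shifts and turns the commanded pose from where the row before left it, along the tool's axes as they then stand; what a row does not reach is not made up. A row lasts 1/12 s, in which the tool goes at most 41.7 mm and 7.16 degrees, less where a joint would pass 70% of its speed; a pose out of reach is approached as far as the arm can. A call with a gripper value outside its range is refused whole. OPENING is the opening, from 0 (shut) to 1 (fully open), set as the call begins (- or left out, the last holds). The fingers move at their own pace and stop on an object; FORCE is the grip in N (left out, the last holds). Time passes only in rows, so rows that do not move let the fingers close, or fill a call up. It gives the time, the measured TCP pose, the force and the opening at its end, in the units of the state.
- readout.sense(): the state, without advancing time (a new reading comes with each control period).
- eyes.snapshot(name): name is "scene" or "top" or "wrist"; returns the picture (384x512x3 uint8, red, green, blue); there is no depth.
- eyes.calibration(name): a dict with "vertical_fov" (degrees; the focal length in pixels is half the picture's height over the tangent of half this angle, whatever the lens; pixels are square), "cx", "cy" (the principal point, pixels), "T" (4x4, takes a point from camera to world coordinates). Camera axes: x right, y down, z forward; pixel columns grow to the right and rows downward; lengths in mm; the calibration is good to about 2 mm. A picture is of the moment at which its call begins: read the wrist's pose just before it. calibration takes no time and is no camera call; for the wrist camera it gives the pose at the moment of the call.
- workorder.hand_in(): hands the job in, once; it reports no verdict.
Trained networks look in the newest picture that a camera, given by its name, has taken for a name from the list of things; names that differ only in an ending like _2 or _b are one class to them, and where a whole thing is asked for, a point or a joint stands for the part that bears it (a point fixed in the world has none). Each returns a list of dicts, best first, with "confidence" (0 to 1); they miss things now and then, are a little off and sometimes report something else, mostly with a low value. They report only what shows in the picture. A call takes as long as a camera call.
- cut_out(camera, label): "pixels" (384x512 bool, what is visible of it) and "bbox" ([left, top, right, bottom] in pixels, round what is visible of it).
- tip_of(camera, label): "centre" ([row, column] in pixels: a listed point, or the origin of a listed thing).
The state is a dict: "time": time; "joint_pos": joint angles; "qd": joint speeds; "joint_efforts": joint torques, N m; "tool_pos": TCP position; "tcp_rot": TCP orientation; "ft_force": force on the tool from outside, world axes, zero at the start; "wrist_torque": the same for the moment, N m; "finger_gap": finger opening in mm.
Only numpy, scipy, OpenCV 4.12 (cv2) and the standard library are available. Lean on these libraries where they do the work, as an engineer would, in place of code of your own. Each camera call takes 0.05 s, during which the arm holds its last target. There are 200 camera calls.

### The job

On the sweet-corn trailer a customer wants to throw husks away: press the pedal of the square-bodied bin down until its lid stands wide open, and keep it open for about two seconds. Then ease the pedal back up so that the lid comes down gently, without slamming, and ends fully shut. Leave the round bin shut.

Things in the scene. Friction and masses are not known exactly. Their poses are not given: they have to be found in the camera images.
- husk_pad (a point): Centre of the top face of the square bin's pedal tread: a ribbed metal plate, 50 (x) x 70 (y) x 8 mm, on two rods low at the bin's front, top 63 mm above the table. x points to the bin, z up; turns with the bin, tips with the pedal. Pressing it straight down 36 mm reaches a firm stop, top then 27 mm above the table. It pushes back 4 to 10 N from first touch, and returns by itself when let up.
- husk_bin: The square-bodied bin, fixed, galvanised steel, 160 deep (x) x 220 wide (y) x 190 mm tall; origin at the centre of its underside, x pointing from its front (pedal side) to its back, z up. Its front wall is 135 mm from the tread's centre. The other bin, of the same metal and with a like pedal, is round; they stand side by side in either order, each turned up to 17 degrees.
- husk_lid (a joint): Lid of the square bin, hinged at its rear top edge: 0 rad shut, about 1.2 fully open. Linked to the pedal, in proportion: 25 mm of tread travel gives about 0.85 rad. Wide open means over 0.9 rad. If the pedal is let go or followed up fast, the lid slams; let up over a second or more, it closes softly.
- litter_lid (a joint): Lid of the round bin (160 mm across, 195 mm tall), worked by that bin's own pedal: 0 rad shut, about 1.2 rad fully open. To be left shut.

How it is judged:
By the outcome, as a careful person would: the job done as asked, in the order asked, and still so for the second after the job is handed in, with the robot touching nothing.
It also fails if it takes over 35 s, if anything falls off the work surface, if the arm or the gripper's body presses on something with over 40 N, if the wrist force passes 120 N, or if a joint passes its speed limit or range.

## Working session

There is one attempt and no reset: what is moved stays moved. The work goes in short steps, Python scripts to look and compute and a shell command to move; the robot and the scene stay as the last step left them, time stands still between calls to the robot, and variables do not carry over. Pictures are saved under pics/ and viewed, on a budget of 10 in all, crops included, one or two more only if the job needs it, and the job is handed in when it is done.

```bash
mkdir -p pics; ls; cat > h.py <<'E'
import numpy as np, cv2
from bench import readout, eyes, workorder, cut_out, tip_of
def ray(c,row,col):
    k=eyes.calibration(c);f=192/np.tan(np.radians(k["vertical_fov"]/2));T=np.array(k["T"])
    d=T[:3,:3]@np.array([(col-k["cx"])/f,(row-k["cy"])/f,1]);return T[:3,3],d
def at(c,row,col,z):
    o,d=ray(c,row,col);return o+d*(z-o[2])/d[2]
def save(im,n): cv2.imwrite("pics/"+n,im[:,:,::-1])
E
python3 - <<'E'
from h import *
a=eyes.snapshot("scene");b=eyes.snapshot("top")
save(np.vstack([cv2.resize(a,(400,300)),cv2.resize(b,(400,300))]),"a.png")
for c in("scene","top"):
    for l,z in(("husk_pad",63),("husk_bin",0)):
        for t in tip_of(c,l): print(c,l,t,at(c,*t["centre"],z).round(1))
    for t in cut_out(c,"husk_pad"):
        r,q=np.nonzero(t["pixels"]);print("cut",t["confidence"],t["bbox"],len(r),at(c,r.mean(),q.mean(),63).round(1))
s=readout.sense();print(s["time"],s["tool_pos"],s["tcp_rot"],s["finger_gap"])
E
```

```text
pics
scene husk_bin {'centre': [256.0, 320.0], 'confidence': 0.72} [626.  161.8   0. ]
cut 0.5 [316.9, 177.2, 340.5, 188.7] 169 [412.6 121.5  63. ]
top husk_pad {'centre': [274.7, 189.3], 'confidence': 0.82} [425.7 129.7  63. ]
cut 0.76 [172.5, 219.3, 210.0, 290.1] 1027 [452.5 130.3  63. ]
0.4 [ 154.73337914 -579.65898933  231.17308169] [-1.79989888e+02 -1.10897616e-03  1.49418877e+01] 85.73374077100416
```

View pics/a.png

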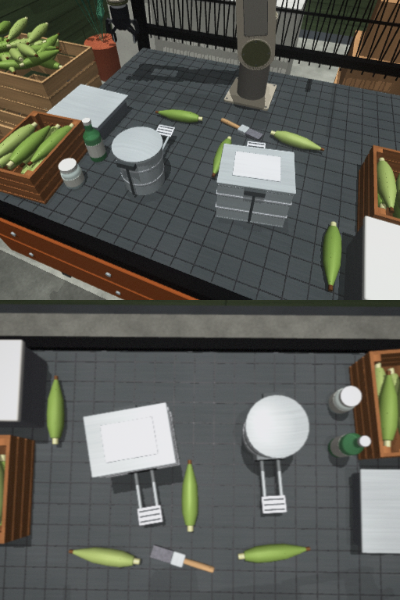

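The square bin is on the robot's left. Its tread is at about (190, 276) in the top picture, world (426, 130), and it is turned about +9°. A cob lies beside it. I'm moving above the tread with the jaws shut.

```bash
python3 -m inch '[0.0234,-0.0196,0,0,0.0234,-0.0196,0,0,0.0234,-0.0196,0,0,0.0234,-0.0196,0,0,0.0234,-0.0196,0,0,0.0234,-0.0196,0,0,0.0234,-0.0196,0,0,0.0234,-0.0196,0,0,0.0234,-0.0196,0,0,0.0234,-0.0196,0,0]' 0 40
python3 -m inch '[0.0106,-0.0209,0,0,0.0106,-0.0209,0,0,0.0106,-0.0209,0,0,0.0106,-0.0209,0,0,0.0106,-0.0209,0,0,0.0106,-0.0209,0,0,0.0106,-0.0209,0,0,0.0106,-0.0209,0,0,0.0106,-0.0209,0,0,0.0106,-0.0209,0,0]'
python3 -m inch '[0.0106,-0.0209,0,0,0.0106,-0.0209,0,0,0.0106,-0.0209,0,0,0.0106,-0.0209,0,0,0.0106,-0.0209,0,0,0.0106,-0.0209,0,0,0.0106,-0.0209,0,0,0.0106,-0.0209,0,0,0.0106,-0.0209,0,0,0.0106,-0.0209,0,0]'
python3 - <<'E'
from h import *
a=eyes.snapshot("wrist")
save(a,"b.png")
for t in tip_of("wrist","husk_pad"): print(t,at("wrist",*t["centre"],63).round(1))
for t in cut_out("wrist","husk_pad"): print(t["confidence"],t["bbox"])
s=readout.sense();print(s["time"],s["tool_pos"],s["tcp_rot"],s["finger_gap"],s["ft_force"])
for z in (27,63,100,200):
  k=eyes.calibration("wrist");f=192/np.tan(np.radians(k["vertical_fov"]/2));T=np.linalg.inv(np.array(k["T"]))
  p=T@np.array([*s["tool_pos"][:2],z,1]);print(z,p[:2]/p[2]*f+[k["cx"],k["cy"]])
E
```

```text
time: 1.23
tool_pos: [330.9, -328.7, 231.5]
tcp_rot: [180.0, -0.0, 14.9]
ft_force: [-0.2, 0.4, 0.3]
finger_gap: 0.2
time: 2.07
tool_pos: [378.9, -99.7, 231.5]
tcp_rot: [180.0, -0.0, 14.9]
ft_force: [0.6, 0.2, -0.2]
finger_gap: -0.1
time: 2.9
tool_pos: [427.5, 129.8, 231.5]
tcp_rot: [180.0, -0.0, 15.0]
ft_force: [0.8, -0.8, 0.1]
finger_gap: 0.2
{'centre': [172.2, 260.8], 'confidence': 0.73} [423.4 127.   63. ]
0.95 [230.4, 44.3, 297.0, 192.5]
3.05 [427.26686756 129.71717688 231.26860797] [-1.79995298e+02  9.83095570e-03  1.50984214e+01] -0.20578146049794535 [-0.0439203   0.26498857  0.56227614]
27 [257.98521482 160.30518474]
63 [258.10668683 167.86681477]
100 [258.26157464 177.50857702]
200 [258.96218738 221.12170441]
```

View pics/b.png

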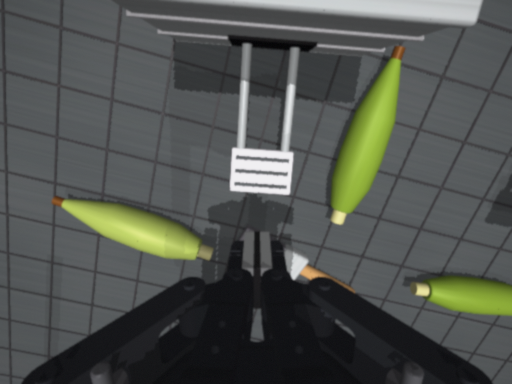

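The wrist view shows the tread at about (262, 171), world (424, 127), which agrees with the top view to 3 mm. The cobs and brush are clear of the press. I'm descending.

```bash
python3 -m inch '[-0.0035,0.0016,0.016,-3,0,0,0.016,-3,0,0,0.016,0,0,0,0.016,0,0,0,0.016,0,0,0,0.016,0,0,0,0.016,0,0,0,0.016,0,0,0,0.016,0,0,0,0.016,0]'
python3 -m inch '[0,0,0.001,0,0,0,0.001,0,0,0,0.001,0,0,0,0.001,0,0,0,0.001,0,0,0,0.001,0,0,0,0.001,0,0,0,0.001,0,0,0,0.002,0,0,0,0.002,0]'
```

```text
time: 3.88
tool_pos: [424.4, 125.1, 70.8]
tcp_rot: [180.0, -0.0, 20.9]
ft_force: [0.4, -0.7, 0.3]
finger_gap: -0.0
time: 4.72
tool_pos: [424.4, 126.1, 59.8]
tcp_rot: [180.0, 0.0, 21.0]
ft_force: [-3.2, -0.2, 6.1]
finger_gap: -0.3
```

Contact gives 6 N, as expected for the pedal. The turn went the wrong way (the tool is now at 21°), which doesn't matter here. I'll press on down.

```bash
python3 -m inch '[0,0,0.0015,0,0,0,0.0015,0,0,0,0.0015,0,0,0,0.0015,0,0,0,0.0015,0,0,0,0.0015,0,0,0,0.0015,0,0,0,0.0015,0,0,0,0.0015,0,0,0,0.0015,0]'
python3 -m inch '[0,0,0.0015,0,0,0,0.0015,0,0,0,0.0015,0,0,0,0.0015,0,0,0,0.0015,0,0,0,0.0015,0,0,0,0.0015,0,0,0,0.0015,0,0,0,0.0015,0,0,0,0.0015,0]'
python3 - <<'E'
from h import *
a=eyes.snapshot("scene");b=eyes.snapshot("wrist")
save(np.vstack([cv2.resize(a,(400,300)),cv2.resize(b,(400,300))]),"c.png")
E
```

```text
time: 5.55
tool_pos: [423.9, 126.0, 44.4]
tcp_rot: [-180.0, 0.1, 21.0]
ft_force: [-4.3, -1.4, 5.1]
finger_gap: -0.2
time: 6.38
tool_pos: [424.7, 126.2, 29.8]
tcp_rot: [180.0, -0.0, 21.0]
ft_force: [-1.0, -0.6, 5.1]
finger_gap: -0.3
```

View pics/c.png

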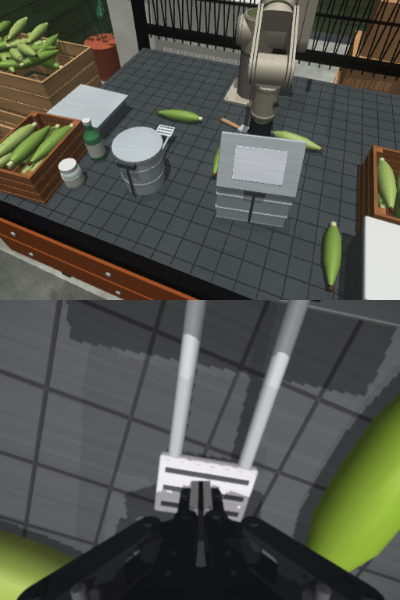

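The square lid stands wide open at about 33 mm of travel, the round lid is shut, and the fingers sit on the tread. I'll hold for about two seconds, then ease up.

```bash
Z='[0,0,0,0,0,0,0,0,0,0,0,0,0,0,0,0,0,0,0,0,0,0,0,0,0,0,0,0,0,0,0,0,0,0,0,0,0,0,0,0]'; true
python3 -m inch '[0,0,0,0,0,0,0,0,0,0,0,0,0,0,0,0,0,0,0,0,0,0,0,0,0,0,0,0,0,0,0,0,0,0,0,0,0,0,0,0]'
python3 -m inch '[0,0,0,0,0,0,0,0,0,0,0,0,0,0,0,0,0,0,0,0,0,0,0,0,0,0,0,0,0,0,0,0,0,0,0,0,0,0,0,0]'
python3 -m inch '[0,0,-0.001,0,0,0,-0.001,0,0,0,-0.001,0,0,0,-0.001,0,0,0,-0.001,0,0,0,-0.001,0,0,0,-0.001,0,0,0,-0.001,0,0,0,-0.001,0,0,0,-0.001,0]'
python3 -m inch '[0,0,-0.001,0,0,0,-0.001,0,0,0,-0.001,0,0,0,-0.001,0,0,0,-0.001,0,0,0,-0.001,0,0,0,-0.001,0,0,0,-0.001,0,0,0,-0.001,0,0,0,-0.001,0]'
python3 -m inch '[0,0,-0.0008,0,0,0,-0.0008,0,0,0,-0.0008,0,0,0,-0.0008,0,0,0,-0.0008,0,0,0,-0.0008,0,0,0,-0.0008,0,0,0,-0.0008,0,0,0,-0.0008,0,0,0,-0.0008,0]'
```

```text
time: 7.32
tool_pos: [424.7, 126.2, 29.7]
tcp_rot: [180.0, -0.0, 20.9]
ft_force: [-1.1, 0.5, 4.6]
finger_gap: -0.2
time: 8.15
tool_pos: [424.8, 126.2, 29.7]
tcp_rot: [180.0, -0.0, 20.9]
ft_force: [-0.3, 0.1, 4.8]
finger_gap: 0.2
time: 8.98
tool_pos: [424.0, 126.0, 39.3]
tcp_rot: [-180.0, 0.0, 20.9]
ft_force: [-3.0, -1.4, 5.5]
finger_gap: -0.2
time: 9.82
tool_pos: [423.9, 126.0, 49.3]
tcp_rot: [-180.0, 0.1, 20.9]
ft_force: [-1.7, 0.2, 5.1]
finger_gap: -0.2
time: 10.65
tool_pos: [424.4, 126.1, 57.6]
tcp_rot: [-180.0, -0.0, 20.9]
ft_force: [-0.9, -0.0, 5.9]
finger_gap: 0.3
```

```bash
python3 -m inch '[0,0,-0.0006,0,0,0,-0.0006,0,0,0,-0.0006,0,0,0,-0.0006,0,0,0,-0.0006,0,0,0,-0.0006,0,0,0,-0.0006,0,0,0,-0.0006,0,0,0,-0.0006,0,0,0,-0.0006,0]'
python3 -m inch '[0,0,-0.0005,0,0,0,-0.0005,0,0,0,-0.0005,0,0,0,-0.0005,0,0,0,-0.0005,0,0,0,-0.0005,0,0,0,-0.001,0,0,0,-0.001,0,0,0,-0.001,0,0,0,-0.001,0]'
python3 -m inch '[0,0,-0.005,0,0,0,-0.01,0,0,0,-0.015,0,0,0,-0.015,0,0,0,-0.015,0,0,0,-0.015,0,0,0,-0.015,0,0,0,-0.01,0,0,0,-0.005,0,0,0,0,0]'
python3 - <<'E'
from h import *
a=eyes.snapshot("scene");b=eyes.snapshot("wrist")
save(np.vstack([cv2.resize(a,(400,300)),cv2.resize(b,(400,300))]),"d.png")
s=readout.sense();print(s["time"],s["ft_force"],s["qd"])
E
```

```text
time: 11.48
tool_pos: [425.0, 126.2, 63.9]
tcp_rot: [180.0, -0.1, 20.9]
ft_force: [1.0, 0.8, 2.2]
finger_gap: -0.1
time: 12.32
tool_pos: [424.4, 126.1, 70.4]
tcp_rot: [-180.0, -0.0, 20.9]
ft_force: [-0.3, 0.3, -0.1]
finger_gap: -0.0
time: 13.15
tool_pos: [425.3, 126.3, 177.0]
tcp_rot: [180.0, -0.2, 20.9]
ft_force: [-0.1, 0.4, -0.4]
finger_gap: 0.0
13.25 [-0.21480765 -0.27548391 -0.59728333] [ 0.02608735  0.58307341  0.85664292  0.06923522 -0.11432184  0.02881791]
```

View pics/d.png

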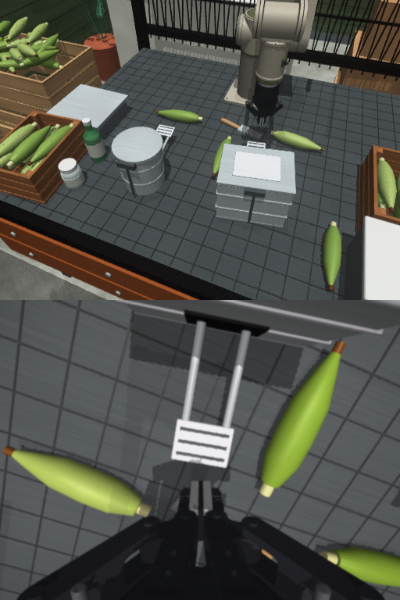

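Both lids are shut, the pedal is back up, and the arm is clear of everything.

```bash
python3 -c "
from bench import workorder; print(workorder.hand_in())"
```

```text
the job is handed in; nothing more can be done
None
```

The job is done and handed in at about 13 s of the 35 s allowed; the hand-in itself gave no verdict.

- **Opening:** I pressed the square bin's pedal with shut fingers about 33 mm down, at about 5 N. By the stated linkage that is about 1.1 rad, and the picture shows the lid wide open. It stayed open for a little over two seconds.
- **Closing:** I eased the pedal up over about 3 s, slower near the end. The force fell to zero with the tread back at its 63 mm height. I then raised the arm to 177 mm, clear of everything.
- **Last checks:** the final picture shows the square lid shut, the round bin shut and untouched, and nothing displaced.
- **Not measured:** I read both lid angles from pictures and pedal travel, not from a sensor.
- **What went differently:** my small wrist turn went the wrong way, leaving the tool at 21° instead of about 9°. It had no visible effect on the press.

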